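Pin the lever of a contact fixture and hold it at the fourth click

ROBOT

A 7-joint arm with a two-finger parallel gripper is mounted at the origin on a cart in front of the work surface, level with it; the furniture and walls round the work are solid. World frame = base frame: x ahead of the robot, y to its left, z up, the work surface at z = 0. Lengths are in m, angles in rad, forces in N, time in s.
With the tool pointing down it reaches from about 0.35 to 0.9 m from the base axis. Payload 8.1 kg.
Tool frame: the origin (TCP) lies on the centre line of the jaws, within the pads' length; the fingertips stand 19 mm ahead of it and the grasp point (between the pads) is the TCP; z points along the fingers, y is the direction in which the jaws open and shut (so a half turn about z gives the same grasp; the last joint's range is limited). The gripper opens to 92 mm and grips with 3 to 60 N. Pads are 19 mm wide; open, the fingers measure 130 mm over their backs; the gripper's body (75 mm by 190 mm) begins 47 mm behind the grasp point.
Start: joints at [-1.334, 0.434, 0.025, 1.573, -0.012, 1.134, -0.075], TCP at [0.208, 0.589, 0.212] pointing down, gripper open.
Joint ranges: [-2.62, 2.62], [-0.44, 2.09], [-1.27, 1.32], [0.08, 2.57], [-1.32, 4.46], [0.12, 2], [-2.74, 2.74]. Speed limits (rad/s): [2.22, 2.22, 3.01, 3.01, 3.14, 3.14, 3.14].

INTERFACE

Orientations are given as a rotation vector (axis times angle).
In Python, from cell import monitor, imaging, workorder, outline_of gives the robot as it stands.
- The arm moves only by the tool move_arm, never from a script. Its argument "series" is a list of rows, each a list of 6 numbers: the shift along the world's x, y, z in cm, then the turn, a rotation vector about the world's x, y, z in degrees. A call has 1 to 8 rows; each row shifts and turns the commanded pose from where the row before left it; what a row does not reach is not made up. A row lasts 1/10 s, in which the tool goes at most 50 mm and 8.59 degrees, less where a joint would pass 70% of its speed; a pose out of reach is approached as far as the arm can. A call with a gripper value outside its range is refused whole. "grip" is the opening, from 0 (shut) to 1 (fully open), set as the call begins (left out, the last holds). The fingers move at their own pace and stop on an object; "force" is the grip in N (left out, the last holds). Time passes only in rows, so rows that do not move let the fingers close. It gives the time, the measured TCP pose, the force and the opening at its end, in the units of the state.
- monitor.observe(): the state, without advancing time (a new reading comes with each control period).
- imaging.get_image(name): name is "scene" or "side" or "wrist"; returns a dict with "color" (400x640x3 uint8, red, green, blue), "fx", "fy", "cx", "cy" (pixels), "rvec" (rotation vector, rad) and "tvec" (3), from world to camera coordinates, as OpenCV has them; the wrist camera has in their place "mount" (4x4, takes a point from camera to tool coordinates, whose origin is the TCP and whose axes are the flange's). Camera axes: x right, y down, z forward; pixel columns grow to the right and rows downward; lengths in m; the calibration is good to about 2 mm. A picture is of the moment at which its call begins: read the wrist's pose just before it. There is no depth.
- workorder.sign_off(): hands the job in, once; it reports no verdict.
Trained networks look in the newest picture that a camera, given by its name, has taken for a name from the list of things; names that differ only in an ending like _2 or _b are one class to them, and where a whole thing is asked for, a point or a joint stands for the part that bears it (a point fixed in the world has none). Each returns a list of dicts, best first, with "p" (0 to 1); they miss things now and then, are a little off and sometimes report something else, mostly with a low value. They report only what shows in the picture. A call takes as long as a camera call.
- outline_of(camera, thing): "mask" (400x640 bool, what is visible of it) and "rect" ([left, top, width, height] in pixels, round what is visible of it).
The state is a dict: "clock": time; "joints": joint angles; "dq": joint speeds; "joint_efforts": joint torques, N m; "position": TCP position; "ee_rot": TCP orientation; "force": force on the tool from outside, world axes, zero at the start; "ft_torque": the same for the moment, N m; "width": opening from 0.0 (shut) to 1.0 (fully open).
Only numpy, scipy, OpenCV 4.12 (cv2) and the standard library are available. Lean on these libraries where they do the work, as an engineer would, in place of code of your own. Each camera call takes 0.05 s, during which the arm holds its last target. There are 200 camera calls.

TASK

The chip contact fixture on the bench needs its hand lever coupled up for a reading: take the longer of the two retaining pins out of the pin block and drop it down through the lever's fork and the eye of the sliding contact head, until its collar sits on the fork. Then swing the lever off its rest stop by exactly four clicks of its toothed quadrant, never a fifth, so that the pinned head presses its contacts on the chip carrier. The lever springs back if let go, so keep hold of it there: the program finishes while holding it at the fourth click, with the pin still seated and the short pin and everything else on the bench left where it is.

Things in the scene. Friction and masses are not known exactly. Their poses are not given: they have to be found in the camera images.
- fixture: contact fixture fixed to the bench: aluminium base plate 144 (x) x 170 (y) x 14. Origin: centre of its underside on the bench; x points away from the lever's hand grip, y along the slide of the contact head to the chip carrier, z up. Highest part besides the lever is 54 (rest stop); the lever's arm overhangs the plate on its -x side.
- lever (a joint): angle (rad) of the hand lever about its upright pivot; 0 at the rest stop, grows counter-clockwise from above (grip moves to fixture -y). A spring plunger clicks over its quadrant's teeth: clicks 1 to 4 rest at 0.131, 0.262, 0.393, 0.524 and the tooth tips lie halfway between. The plunger does not hold it: let go, it springs back to 0. Hard stop 0.707.
- lever_pivot (a point): point on the lever's upright pivot axis, 54 above the bench; the hub's cap here is the lever's highest part besides the grip, 62 above the bench
- lever_grip (a point): on the axis of the upright round black hand grip at the lever's end, 120 from the pivot, at 85 above the bench; grip 18 to 19 in diameter, 56 to 106 above the bench. A click is 15.7 mm of travel here. With the head pinned the push needed here climbs to about 4 N before the first tooth tip and 7 before the fourth, and drops by about 3 N after each.
- fork_slot (a point): middle of the slot in the top of the lever's fork, 54 above the bench, 43 from the pivot on the side away from the grip. Both plies of the fork (upper 48 to 54, lower 32 to 39 above the bench) have a slot 9.6 wide and 15.6 long, its length pointing to the pivot; the fork is 22 wide.
- head (a joint): travel (m) of the contact head along the fixture's y, 0 at home (a spring keeps it there); about 0.019 when the lever, pinned to it, is at its fourth click; return spring about 2.4 N at home, 200 N/m
- eye (a point): centre of the round eye (diameter 9.6) at the top face of the contact head's tang, 47 above the bench, 7 below the fork's top. With lever and head at rest it lies straight under the fork's slot, 41 from the pivot: the place for the pin.
- pin_long: longer retaining pin, steel, 61 long, standing tip down in the pin block (17 of its shank show under the collar). Origin: centre of its tip, z along the pin to its head. Shank diameter 8, 34 long, tapering to 6 over the last 4; then a collar of diameter 22, 3 thick; then a fluted knob of diameter 17, 24 tall, to take it by. 45 g.
- pin_long_collar (a point): on the long pin's axis, at the underside of its collar, 34 above the tip
- pin_short: shorter retaining pin with the same collar and knob, shank only 18 long, standing tip down in the other bore, its collar close above the block; belongs elsewhere, leave it. Origin: centre of its tip.
- pin_block: aluminium block 32 (x) x 92 (y) x 17 (z), fixed to the bench, origin centre of its underside; two through bores of diameter 9.2 at y = -30 and y = +30; either pin may stand in either bore. Long axis is y.
- power_meter: grey handheld meter, 144 x 69 x 26, lying flat right of the fixture; a bystander, leave it alone
- loupe: black eye loupe, diameter 37, 40 tall, standing; a bystander, leave it alone

How it is judged:
By the outcome, as a careful person would: the job done as asked, in the order asked, and still so for the second after the job is handed in, while the arm keeps its last pose, push and grip.
It also fails if it takes over 72 s, if anything falls off the work surface, if the arm or the gripper's body presses on something with over 40 N, if the wrist force passes 120 N, or if a joint passes its speed limit or range.

## Working session

There is one attempt and no reset: what is moved stays moved. The work goes in short steps, Python scripts to look and compute and a tool call to move; the robot and the scene stay as the last step left them, time stands still between calls to the robot, and variables do not carry over. Pictures are saved under pics/ and viewed, about 8 in all and at most 12, crops included, and the job is handed in when it is done.

Besides the shell and the picture viewer there is one more tool, called after ">>>" in YAML: its name, and indented under it one key for each argument. move_arm: Moves the arm, as the interface text tells. Its arguments: {"type":"object","properties":{"series":{"type":"array"},"grip":{"type":"number"},"force":{"type":"number"}},"required":["series"]}

```bash
mkdir -p pics; cat > h.py <<'E'
import numpy as np, cv2
from cell import monitor, imaging, workorder, outline_of
from scipy.spatial.transform import Rotation as R
def cam(name):
    s=monitor.observe(); im=imaging.get_image(name)
    K=np.array([[im['fx'],0,im['cx']],[0,im['fy'],im['cy']],[0,0,1]])
    if 'mount' in im:
        T=np.eye(4);T[:3,:3]=R.from_rotvec(s['ee_rot']).as_matrix();T[:3,3]=s['position']
        W=T@np.array(im['mount'])
    else:
        C=np.eye(4);C[:3,:3]=R.from_rotvec(np.ravel(im['rvec'])).as_matrix();C[:3,3]=np.ravel(im['tvec']);W=np.linalg.inv(C)
    return im['color'],K,W
def pt(K,W,uv,z):
    d=W[:3,:3]@np.linalg.solve(K,[uv[0],uv[1],1]);o=W[:3,3]
    return o+d*(z-o[2])/d[2]
def px(K,W,p):
    c=np.linalg.inv(W)@np.append(p,1);q=K@c[:3];return q[:2]/q[2]
def save(c,n): cv2.imwrite('pics/'+n+'.png',c[:,:,::-1])
E
python3 - <<'E'
from h import *
np.set_printoptions(precision=4,suppress=True)
print(monitor.observe())
out=[]
for n in ('scene','side'):
    c,K,W=cam(n); print(n,K[0,0],W)
    for t in ('fixture','lever','head','pin_long','pin_short','pin_block','power_meter','loupe'):
        for o in outline_of(n,t)[:2]:
            m=np.argwhere(o['mask']).mean(0)[::-1]; print(t,round(o['p'],2),o['rect'],m,pt(K,W,m,0.03))
    out.append(c)
save(np.vstack(out),'a')
E
```

```text
{'clock': 0.0, 'joints': array([-1.3336,  0.4352,  0.025 ,  1.5741, -0.0116,  1.134 , -0.0751]), 'dq': array([ 0.0003, -0.0025,  0.0003,  0.0007, -0.0017, -0.0011, -0.0001]), 'joint_efforts': array([  0.0015, -66.7865,   0.9856, -31.4449,  -0.0605,   0.043 ,
         0.0002]), 'position': array([0.2082, 0.5888, 0.2107]), 'ee_rot': array([-0.5313, -3.0962,  0.0024]), 'force': array([-0.7721, -0.8889,  0.3118]), 'ft_torque': array([ 0.0147, -0.0312, -0.0311]), 'width': 1.0031853893038145}
scene 389.06676904859205 [[ 0.6716 -0.4938  0.5524  0.0706]
 [-0.7407 -0.4322  0.5143 -0.3629]
 [-0.0152 -0.7545 -0.6561  0.6326]
 [ 0.      0.      0.      1.    ]]
fixture 0.78 [280.5, 174.2, 112.9, 68.8] [339.3932 209.5282] [0.5919 0.0532 0.03  ]
lever 0.68 [281.6, 190.4, 74.8, 40.2] [320.1462 211.3922] [0.5579 0.0823 0.03  ]
head 0.86 [343.2, 182.4, 29.9, 23.4] [360.1848 194.5873] [0.6661 0.0498 0.03  ]
pin_long 0.49 [214.7, 177.3, 8.2, 13.5] [217.6489 182.4574] [0.4681 0.3488 0.03  ]
pin_block 0.86 [212.3, 184.9, 35.0, 26.0] [228.0105 196.6142] [0.4508 0.2847 0.03  ]
power_meter 0.74 [408.5, 248.
[... 195 characters left out ...]
0.5594]
 [ 0.0166 -0.8816  0.4718 -0.3887]
 [ 0.0003 -0.4719 -0.8817  0.951 ]
 [ 0.      0.      0.      1.    ]]
fixture 0.61 [282.4, 184.1, 86.1, 63.0] [338.1767 213.9426] [0.6023 0.0536 0.03  ]
lever 0.88 [281.2, 185.4, 67.5, 37.5] [317.4539 206.6511] [0.5469 0.0743 0.03  ]
head 0.58 [341.2, 205.3, 26.7, 20.5] [358.2966 215.1759] [0.6556 0.0508 0.03  ]
pin_long 0.55 [289.3, 122.5, 4.1, 7.1] [289.5472 125.9434] [0.4576 0.3451 0.03  ]
pin_short 0.47 [288.7, 141.0, 8.9, 5.2] [292.3415 144.6829] [0.4694 0.2762 0.03  ]
pin_block 0.52 [294.8, 287.2, 62.2, 49.3] [324.0449 309.9249] [ 0.5675 -0.1967  0.03  ]
power_meter 0.96 [293.8, 286.6, 61.9, 48.3] [324.3561 309.8226] [ 0.5682 -0.1965  0.03  ]
```

View pics/a.png

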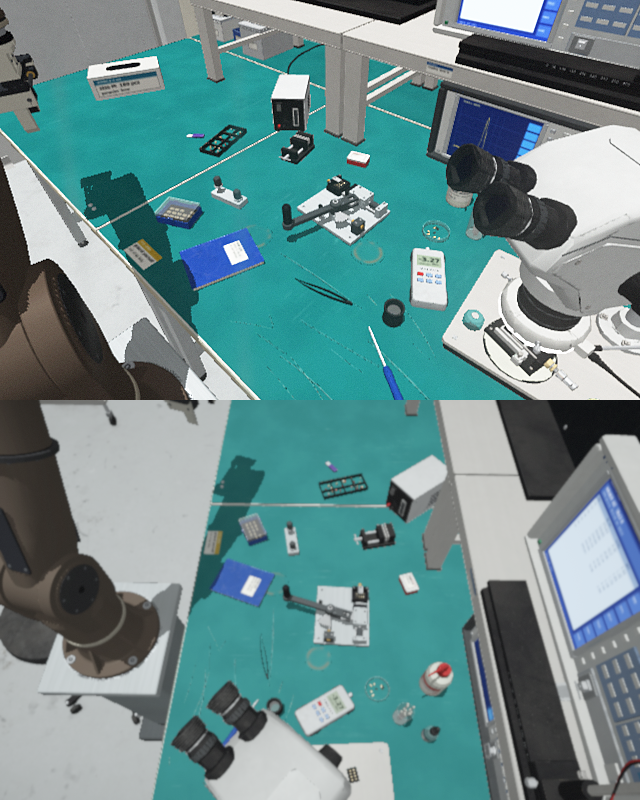

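>>> move_arm:
  series:
    - [2,-2,1,0,0,0]
    - [3,-3,1,0,0,0]
    - [3,-3,1,0,0,0]
    - [3,-3,1,0,0,0]
    - [3,-3,0,0,0,0]
    - [3,-3,0,0,0,0]
    - [3,-3,0,0,0,0]
    - [2,-3,0,0,0,0]

```text
clock: 1.7
position: [0.4304, 0.3574, 0.2517]
ee_rot: [0.534, 3.095, 0.0]
force: [0.8, -0.1, -0.2]
width: 0.999
```

```bash
python3 - <<'E'
from h import *
np.set_printoptions(precision=4,suppress=True)
s=monitor.observe();print(s['position'],s['clock'],R.from_rotvec(s['ee_rot']).as_matrix())
im=imaging.get_image('wrist');print(np.array(im['mount']),im['fx'])
c,K,W=cam('wrist')
for t in ('pin_long','pin_short','pin_block','fixture','lever','lever_grip','lever_pivot'):
    for o in outline_of('wrist',t)[:2]:
        m=np.argwhere(o['mask']).mean(0)[::-1]; print(t,round(o['p'],2),o['rect'],m,pt(K,W,m,0.03))
save(c,'b')
E
```

```text
[0.4304 0.3574 0.2517] 1.7 [[-0.9423  0.3348  0.001 ]
 [ 0.3348  0.9423  0.0001]
 [-0.0009  0.0004 -1.    ]]
[[-0.0003 -0.9635 -0.2676  0.0725]
 [ 1.     -0.0002 -0.0001  0.0005]
 [ 0.     -0.2676  0.9635 -0.1732]
 [ 0.      0.      0.      1.    ]] 280.7661715123501
pin_long 0.45 [302.3, 182.0, 15.0, 19.7] [310.1495 191.2944] [0.4592 0.3329 0.03  ]
pin_short 0.56 [268.4, 199.3, 14.4, 15.6] [275.9096 208.484 ] [0.4666 0.2762 0.03  ]
pin_block 0.77 [264.6, 173.6, 59.2, 43.0] [294.2646 194.0133] [0.4552 0.3097 0.03  ]
fixture 0.84 [204.5, 280.3, 36.3, 32.9] [227.7555 301.769 ] [0.5882 0.1416 0.03  ]
lever_pivot 0.69 [269.2, 200.5, 14.2, 14.9] [275.827  208.2919] [0.4663 0.2762 0.03  ]
```

View pics/b.png

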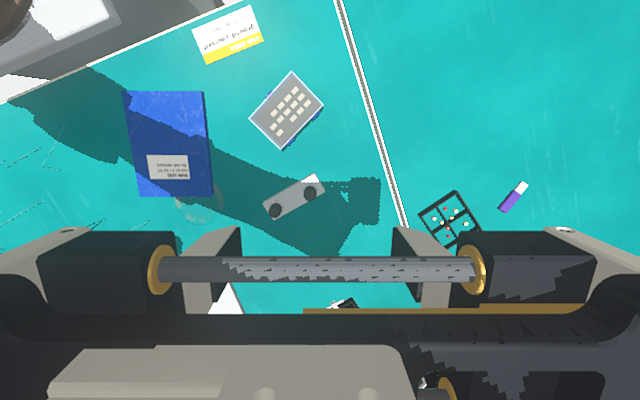

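>>> move_arm:
  series:
    - [1,-1,-2,0,0,0]
    - [1,-1,-3,0,0,0]
    - [0.5,-0.4,-3,0,0,0]
    - [0,0,-2,0,0,0]
    - [0,0,0,0,0,0]
  grip: 0.45

```text
clock: 2.65
position: [0.4514, 0.3346, 0.1489]
ee_rot: [-0.529, -3.093, 0.006]
force: [-0.3, 0.1, 0.4]
width: 0.616
```

```bash
python3 - <<'E'
from h import *
np.set_printoptions(precision=4,suppress=True)
s=monitor.observe();print(s['position'],s['clock'],s['width'])
c,K,W=cam('wrist')
for t,zs in (('pin_long',(.05,.061)),('pin_short',(.035,.045)),('pin_block',(0.017,))):
    for o in outline_of('wrist',t)[:2]:
        m=np.argwhere(o['mask']).mean(0)[::-1]; print(t,round(o['p'],2),o['rect'],m,[pt(K,W,m,z) for z in zs])
save(c[:300],'c')
E
```

```text
[0.4514 0.3346 0.1489] 2.65 0.6164742694544022
pin_long 0.78 [307.5, 186.3, 20.6, 24.9] [317.2596 197.6885] [array([0.4552, 0.3345, 0.05  ]), array([0.4523, 0.3356, 0.061 ])]
pin_short 0.79 [258.8, 208.0, 22.7, 20.4] [271.5427 218.2774] [array([0.4646, 0.2787, 0.035 ]), array([0.4618, 0.2815, 0.045 ])]
pin_block 0.91 [254.2, 173.3, 82.5, 55.2] [295.7621 199.7741] [array([0.4581, 0.3077, 0.017 ])]
```

View pics/c.png

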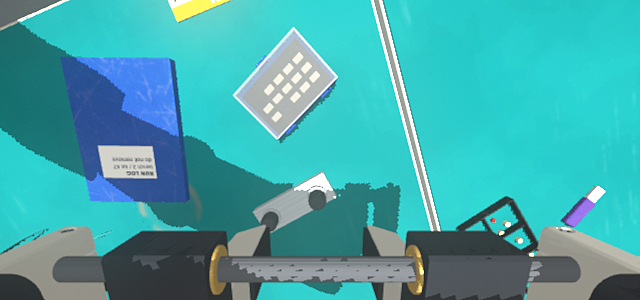

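```bash
python3 - <<'E'
from h import *
a,_,_=cam('scene');b,K,W=cam('wrist')
A=cv2.resize(a[168:218,200:255],None,fx=7,fy=7,interpolation=cv2.INTER_CUBIC)[:350,:385]
B=cv2.resize(b[165:240,240:350],None,fx=3.6,fy=3.6,interpolation=cv2.INTER_CUBIC)
H=350;B=np.pad(B,((0,H-B.shape[0]),(0,0),(0,0)))
save(np.hstack([A,B]),'d')
E
```

```text
(no output)
```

View pics/d.png

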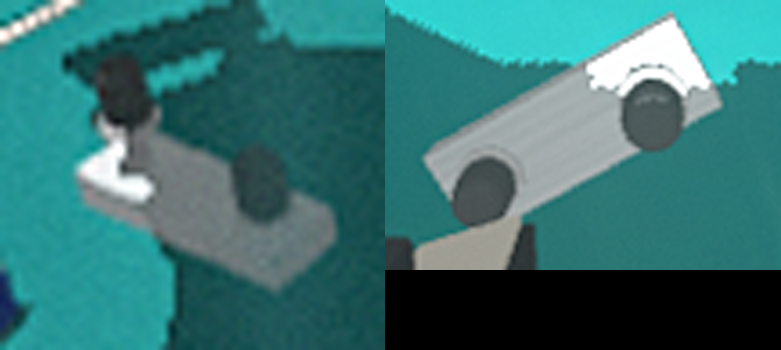

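```bash
python3 - <<'E'
from h import *
np.set_printoptions(precision=4,suppress=True)
b,K,W=cam('wrist');g=b.max(2)
x0,y0=300,180
sub=g[y0:213,x0:332]
m=((sub<100)).astype(np.uint8)
n,l,st,ce=cv2.connectedComponentsWithStats(m);print(st[1:],ce[1:]+[x0,y0])
for r in sub: print(''.join('%4d'%v for v in r))
best=None
# predicted silhouettes for candidate axis positions
k=max(range(1,n),key=lambda i:st[i,4]);M=(l==k)
t=np.linspace(0,2*np.pi,24,endpoint=False)
def sil(x,y):
    P=[px(K,W,[x+.0085*np.cos(a),y+.0085*np.sin(a),z]) for a in t for z in (.037,.061)]
    h=cv2.convexHull((np.array(P)-[x0,y0]).astype(np.float32)*8)
    im=np.zeros(sub.shape,np.uint8);cv2.fillConvexPoly(im,(h*1).astype(np.int32),1,shift=3);return im>0
res=[((sil(x,y)&M).sum()/(sil(x,y)|M).sum(),x,y) for x in np.arange(.444,.466,.001) for y in np.arange(.326,.346,.001)]
print(sorted(res)[-5:])
E
```

```text
[[  6   7  17  20 243]] [[314.1111 197.1111]]
 188 250 255 255 255 255 255 255 254 254 255 255 255 255 255 255 255 255 254 254 254 254 254 255 255 255 198 198 212 212 212 211
 255 255 255 255 255 255 255 255 255 255 255 255 255 255 255 255 255 255 255 255 255 254 254 254 255 255 246 172 212 213 213 213
 255 255 255 254 254 254 255 255 255 255 255 240 241 238 255 255 234 255 255 255 255 255 254 254 254 255 255 206 199 214 214 213
 255 255 254 254 254 255 255 255 239 244 221 146 162 188 210 204 134 193 234 230 250 255 254 254 255 255 255 255 159 198 215 214
 254 254 254 254 254 255 255 255 145 139 188 246 255 255 254 252 250 245 225 158 236 255 255 255 255 255 255 255 196 185 212 214
 255 254 254 254 255 255 255 220 205 245 255 255 255 255 255 255 255 255 255 242 242 255 255 255 255 255 255 255 255 206 195 213
 255 255 255 255 255 255 249 201 255 255 255 255 232 233 231 236 232 248 255 255 251 238 232 254 255 255 255 255 255 255 173 215
 255 255 255 255 255 255 249 250 255 255 241 176  90  83  79  96  92 129 198 255 255 250 205 239 255 255 255 255 255 255 208 205
 241 255 255 255 233 2
[... 2863 characters left out ...]
2 120 121 122 121 122 123 122 121 121 119 121 120 120 120 121 120 119 120 118 120
 181 172 148 129 124 117 121 120 121 121 122 122 120 121 121 122 120 121 121 121 121 121 119 118 121 120 120 121 121 121 120 121
 151 134 123 118 118 120 121 121 120 123 120 121 122 122 121 120 121 121 122 121 121 121 121 122 123 120 120 122 122 120 120 120
[(np.float64(0.7046783625730995), np.float64(0.456), np.float64(0.333)), (np.float64(0.7063953488372093), np.float64(0.456), np.float64(0.334)), (np.float64(0.7084548104956269), np.float64(0.457), np.float64(0.333)), (np.float64(0.7105263157894737), np.float64(0.457), np.float64(0.334)), (np.float64(0.7105263157894737), np.float64(0.458), np.float64(0.333))]
```

```bash
python3 - <<'E'
from h import *
np.set_printoptions(precision=4,suppress=True)
b,K,W=cam('wrist');print(W[:3,3])
print(pt(K,W,(314.5,193.8),.036),pt(K,W,(314.2,197.6),.061))
for p in ([.455,.335],[.453,.335]):
  P=lambda r,z:np.array([px(K,W,[p[0]+r*np.cos(a),p[1]+r*np.sin(a),z]) for a in np.linspace(0,6.28,60)])
  for r,z in ((.011,.036),(.0085,.037),(.0085,.061)): q=P(r,z);print(p,z,q.min(0),q.max(0))
print(monitor.observe()['position'])
E
```

```text
[0.3853 0.3603 0.3258]
[0.4579 0.3334 0.036 ] [0.4551 0.3342 0.061 ]
[0.455, 0.335] 0.036 [304.6492 180.7865] [325.2941 200.7918]
[0.455, 0.335] 0.037 [306.969  183.3094] [322.9724 198.8138]
[0.455, 0.335] 0.061 [306.2502 188.7934] [323.5992 205.5002]
[0.453, 0.335] 0.036 [304.0031 179.0342] [324.6829 199.1075]
[0.453, 0.335] 0.037 [306.3248 181.5596] [322.3554 197.1169]
[0.453, 0.335] 0.061 [305.5504 186.9053] [322.9313 203.6739]
[0.4537 0.3358 0.1525]
```

>>> move_arm:
  series:
    - [0.3,-0.1,-2,0,0,0]
    - [0,0,-3,0,0,0]
    - [0,0,-2.5,0,0,0]
    - [0,0,-1,0,0,0]
    - [0,0,-0.7,0,0,0]
    - [0,0,0,0,0,0]
    - [0,0,0,0,0,0]
  grip: 0.45

```text
clock: 3.75
position: [0.457, 0.3348, 0.0605]
ee_rot: [0.531, 3.095, 0.002]
force: [0.0, 0.4, 0.7]
width: 0.45
```

```bash
python3 - <<'E'
from h import *
np.set_printoptions(precision=4,suppress=True)
s=monitor.observe();print(s['position'],s['clock'],s['width'],s['force'])
c,K,W=cam('wrist')
s=monitor.observe();print(s['position'],R.from_rotvec(s['ee_rot']).as_matrix()[:,2])
save(cv2.resize(c[120:300,200:440],None,fx=3,fy=3),'e')
E
```

```text
[0.457  0.3348 0.0605] 3.75 0.45047380482455546 [0.01   0.3523 0.6666]
[0.457  0.3348 0.0606] [ 0.0014  0.0012 -1.    ]
```

View pics/e.png

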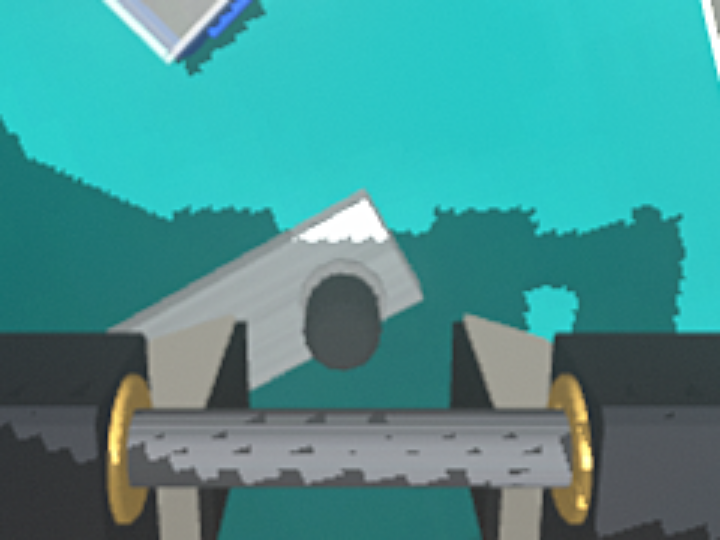

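>>> move_arm:
  series:
    - [-0.2,-0.1,-0.2,0,0,0]
    - [0,0,0,0,0,0]
    - [0,0,0,0,0,0]

```text
clock: 4.1
position: [0.4544, 0.3333, 0.0578]
ee_rot: [0.531, 3.096, 0.001]
force: [-0.2, 0.1, 0.8]
width: 0.447
```

>>> move_arm:
  series:
    - [0,0,0,0,0,0]
    - [0,0,0,0,0,0]
    - [0,0,0,0,0,0]
    - [0,0,0,0,0,0]
    - [0,0,0,0,0,0]
    - [0,0,0,0,0,0]
  grip: 0.0
  force: 25

```text
clock: 4.7
position: [0.4544, 0.3332, 0.0575]
ee_rot: [0.531, 3.096, 0.0]
force: [0.3, -0.3, -0.5]
width: 0.01
```

```bash
python3 - <<'E'
from h import *
s=monitor.observe();print(s['position'],s['width'],s['force'])
c,K,W=cam('wrist');a,_,_=cam('side');d,_,_=cam('scene')
A=cv2.resize(c[120:300,200:440],(480,360));B=cv2.resize(a[100:190,250:330],(320,360));D=cv2.resize(d[130:230,170:290],(288,240))
save(np.vstack([np.hstack([A,B]),np.pad(D,((0,0),(0,512),(0,0)))]),'f')
E
```

```text
[0.45437888 0.33323873 0.05752196] 0.010421989838538396 [ 0.27573346 -0.27103034 -0.53409984]
```

View pics/f.png

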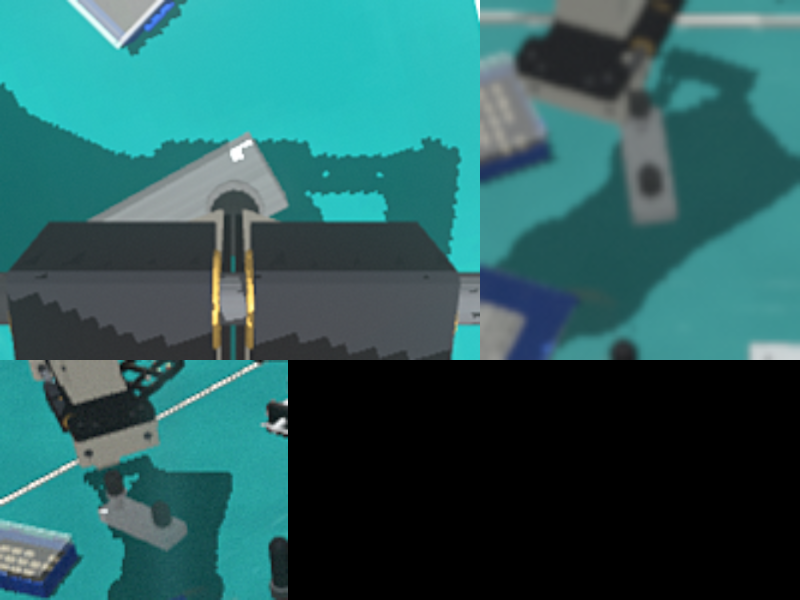

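```bash
python3 - <<'E'
from h import *
np.set_printoptions(precision=1,suppress=True)
s=monitor.observe();p=s['position'];M=R.from_rotvec(s['ee_rot']).as_matrix()
for n in ('scene','side','wrist'):
    c,K,W=cam(n)
    print(n,'tips',[px(K,W,p+M@np.array(q)) for q in ([.0095,0,.019],[-.0095,0,.019],[0,0,.019],[0,0,0])],'knob',[px(K,W,[.456,.334,z]) for z in (.037,.061)])
    if n!='wrist':
        x,y=(165,120) if n=='scene' else (250,85)
        save(cv2.resize(c[y:y+80,x:x+100],None,fx=8,fy=7,interpolation=cv2.INTER_CUBIC),'g_'+n)
E
python3 -c "
import cv2,numpy as np
a=[cv2.resize(cv2.imread('pics/g_%s.png'%n),(700,560)) for n in('scene','side')]
cv2.imwrite('pics/g.png',np.hstack([cv2.resize(i,(400,560)) for i in (a[0],a[1])]))"
```

```text
scene tips [array([212.6, 186.1]), array([220.1, 183.7]), array([216.3, 184.9]), array([214.9, 178.8])] knob [array([216.8, 184.9]), array([215. , 177.2])]
side tips [array([285.1, 126.4]), array([291. , 128.2]), array([288.1, 127.3]), array([287.6, 123.2])] knob [array([288.7, 127.4]), array([288.1, 122.2])]
wrist tips [array([315.5, 209.8]), array([315.5, 234.3]), array([315.5, 222.2]), array([315.4, 232.3])] knob [array([317.2, 223.1]), array([317.3, 236.2])]
```

View pics/g.png

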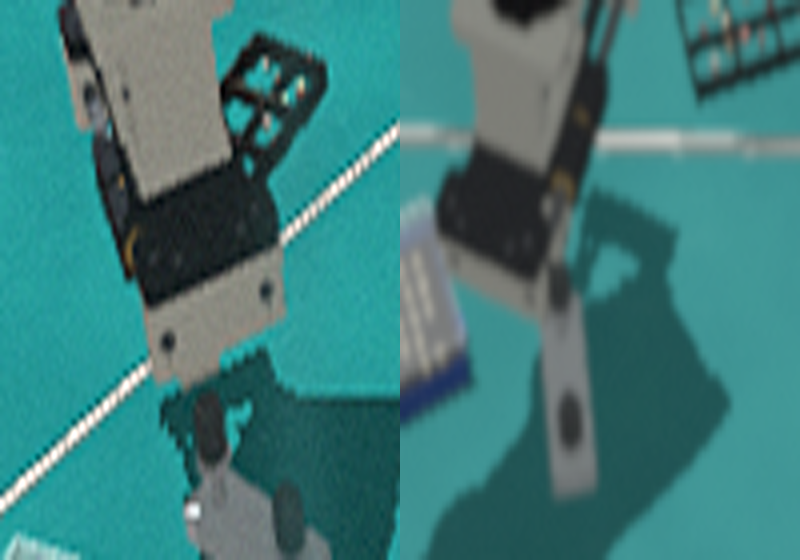

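```bash
python3 - <<'E'
from h import *
np.set_printoptions(precision=4,suppress=True)
s=monitor.observe();p=s['position'];M=R.from_rotvec(s['ee_rot']).as_matrix();print(p,M)
S={n:cam(n)[1:] for n in('scene','side')}
from scipy.optimize import least_squares
def tri(a,b):
    f=lambda q:np.r_[px(*S['scene'],q)-a,px(*S['side'],q)-b]
    r=least_squares(f,p,x_scale=.01);return r.x,M.T@(r.x-p),r.fun
for a,b in [((205,175),(261,118)),((236,164),(286,130.7)),((205,175),(286,130.7)),((220.5,169.5),(273.5,124.3)),((217.5,181.4),(289.5,125.7))]: print(*tri(a,b))
for q in ([.0375,-.095,-.047],[-.0375,-.095,-.047],[.0375,.095,-.047],[0,0,-.047],[0,-.0285,0]): print(q,[px(*S[n],p+M@np.array(q)) for n in S])
print(s['joints'])
E
```

```text
[0.4543 0.3333 0.0575] [[-0.9428  0.3333  0.    ]
 [ 0.3333  0.9428  0.0001]
 [-0.      0.0001 -1.    ]]
[0.3959 0.2733 0.137 ] [ 0.0351 -0.076  -0.0794] [-2.4384 -1.8622  1.4487  3.609 ]
[0.4614 0.2408 0.1409] [-0.0375 -0.0849 -0.0833] [-0.0152 -0.0115  0.0081  0.0218]
[0.4412 0.3295 0.0653] [ 0.0111 -0.008  -0.0078] [ 5.7405  4.3646 -3.1864 -8.2485]
[0.4287 0.2578 0.1384] [-0.001  -0.0798 -0.0808] [-1.1985 -0.9111  0.6725  1.7427]
[0.4593 0.3326 0.0469] [-0.0049  0.0009  0.0106] [-0.0018 -0.0014  0.001   0.0026]
[0.0375, -0.095, -0.047] [array([207.0244, 190.1303]), array([260.307 , 134.1286])]
[-0.0375, -0.095, -0.047] [array([240.0162, 179.6563]), array([285.5955, 141.9186])]
[0.0375, 0.095, -0.047] [array([185.2356, 147.9425]), array([287.1085,  85.644 ])]
[0, 0, -0.047] [array([211.1182, 162.9265]), array([286.3855, 112.535 ])]
[0, -0.0285, 0] [array([218.4318, 185.1215]), array([283.8103, 130.4532])]
[-0.8108  0.5103  0.115   1.8979 -0.0835  0.7378  0.5824]
```

>>> move_arm:
  series:
    - [0,0,0,0,0,0]
    - [0,0,0,0,0,0]
    - [0,0,0,0,0,0]
    - [0.2,0,0,0,0,0]
    - [0,0,-0.2,0,0,0]
    - [0,0,-0.2,0,0,0]
    - [0,0,-0.2,0,0,0]
    - [0,0,0,0,0,0]
  grip: 0.45

```text
clock: 5.9
position: [0.4561, 0.3331, 0.0511]
ee_rot: [-0.531, -3.096, 0.001]
force: [-0.9, -0.5, 0.2]
width: 0.451
```

>>> move_arm:
  series:
    - [0,0,-0.3,0,0,0]
    - [0,0,-0.3,0,0,0]
    - [0,0,-0.3,0,0,0]
    - [0,0,0,0,0,0]

```text
clock: 6.3
position: [0.4561, 0.333, 0.042]
ee_rot: [-0.531, -3.096, 0.001]
force: [0.0, -0.1, -0.4]
width: 0.451
```

>>> move_arm:
  series:
    - [0,0,0,0,0,0]
    - [0,0,0,0,0,0]
    - [0,0,0,0,0,0]
    - [0,0,0,0,0,0]
    - [0,0,0,0,0,0]
  grip: 0.0
  force: 10

```text
clock: 6.8
position: [0.4564, 0.3333, 0.0426]
ee_rot: [0.531, 3.096, 0.0]
force: [-0.3, 0.7, 0.2]
width: 0.168
```

>>> move_arm:
  series:
    - [0,0,0,0,0,0]
    - [0,0,0,0,0,0]
    - [0,0,-0.25,0,0,0]
    - [0,0,-0.25,0,0,0]
    - [0,0,0,0,0,0]
  grip: 0.4

```text
clock: 7.3
position: [0.456, 0.333, 0.037]
ee_rot: [-0.531, -3.096, 0.001]
force: [-0.1, 0.7, 0.6]
width: 0.401
```

>>> move_arm:
  series:
    - [0,0,0,0,0,0]
    - [0,0,0,0,0,0]
    - [0,0,0,0,0,0]
    - [0,0,0,0,0,0]
    - [0,0,0,0,0,0]
  grip: 0.0
  force: 30

```text
clock: 7.8
position: [0.4564, 0.3333, 0.0376]
ee_rot: [0.531, 3.096, 0.0]
force: [-0.1, 0.1, -0.3]
width: 0.171
```

>>> move_arm:
  series:
    - [0,0,1,0,0,0]
    - [0,0,3,0,0,0]
    - [0,0,4,0,0,0]
    - [0,0,4,0,0,0]
    - [1,-2,3,0,0,0]
    - [2,-3,1,0,0,0]
    - [2,-3,0,0,0,0]
    - [2,-3,0,0,0,0]

```text
clock: 8.6
position: [0.5271, 0.2223, 0.1991]
ee_rot: [0.53, 3.095, 0.002]
force: [0.4, -0.5, -0.4]
width: 0.166
```

>>> move_arm:
  series:
    - [2,-3,0,0,0,0]
    - [2,-3,0,0,0,0]
    - [1,-3,0,0,0,0]
    - [1,-3,0,0,0,0]
    - [0,-2,0,0,0,0]
    - [0,0,0,0,0,0]
    - [0,0,0,0,0,0]

```text
clock: 9.3
position: [0.5862, 0.0834, 0.1981]
ee_rot: [0.533, 3.096, 0.001]
force: [0.6, 1.0, -0.6]
width: 0.169
```

```bash
python3 - <<'E'
from h import *
np.set_printoptions(precision=4,suppress=True)
s=monitor.observe();print(s['position'],s['clock'],s['width'],s['force'],s['ee_rot'])
c,K,W=cam('wrist')
for t,z in (('pin_long',.15),('lever',.05),('lever_grip',.1),('lever_pivot',.062),('fork_slot',.054),('head',.047),('fixture',.014)):
    for o in outline_of('wrist',t)[:1]:
        m=np.argwhere(o['mask']).mean(0)[::-1]; print(t,round(o['p'],2),o['rect'],m,pt(K,W,m,z))
cv2.imwrite('pics/h.png',cv2.resize(c,(800,500))[:,:,::-1]); np.save('h.npy',c)
E
```

```text
[0.5862 0.0834 0.1981] 9.3 0.1693176505547704 [ 0.5639  1.0231 -0.5689] [0.5325 3.0959 0.001 ]
pin_long 0.58 [304.2, 212.6, 26.2, 42.4] [316.4291 235.4579] [0.6082 0.0764 0.15  ]
lever 0.66 [257.8, 53.8, 44.4, 171.7] [286.8111 143.794 ] [0.5326 0.068  0.05  ]
lever_grip 0.82 [259.7, 50.6, 49.9, 173.5] [287.2348 144.8542] [0.5314 0.0742 0.1   ]
lever_pivot 0.88 [261.9, 56.0, 41.9, 171.7] [286.9597 143.6813] [0.532  0.0697 0.062 ]
fork_slot 0.66 [259.0, 54.0, 48.4, 173.3] [286.9334 144.5389] [0.5332 0.0683 0.054 ]
head 0.75 [63.9, 186.0, 113.0, 69.8] [117.9998 223.8808] [ 0.5539 -0.1633  0.047 ]
fixture 0.59 [225.5, 53.5, 158.9, 179.3] [304.6977 174.5654] [0.5785 0.0711 0.014 ]
```

View pics/h.png

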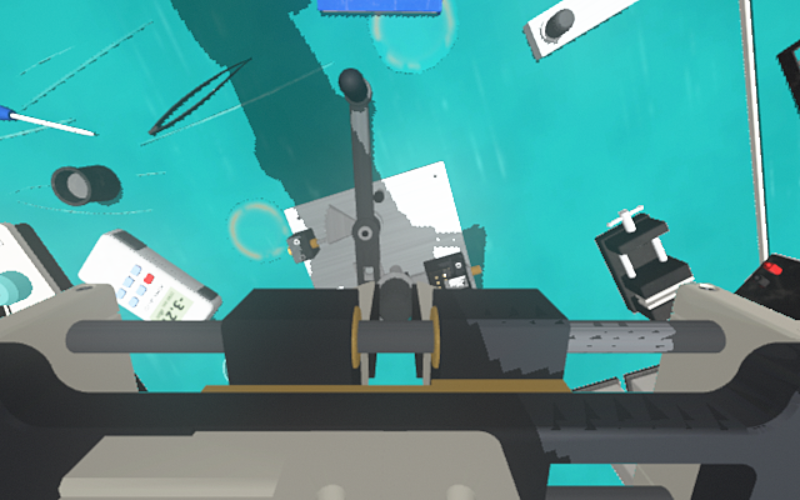

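```bash
python3 - <<'E'
from h import *
np.set_printoptions(precision=4,suppress=True)
c,K,W=cam('wrist')
g=pt(K,W,(280.5,64.5),.106);v=pt(K,W,(292,186.2),.062);f=pt(K,W,(295.2,217.6),.054)
print(g,v,f,np.linalg.norm((g-v)[:2]),np.linalg.norm((f-v)[:2]))
d=(v-g)[:2];d/=np.linalg.norm(d);print(d,'eye',v[:2]+.041*d,'from grip',g[:2]+.161*d)
A=cv2.resize(c[40:100,255:315],None,fx=6,fy=6,interpolation=cv2.INTER_CUBIC)
B=cv2.resize(c[165:235,260:340],None,fx=5.2,fy=5.2,interpolation=cv2.INTER_CUBIC)[:360]
save(np.hstack([A,np.pad(B,((0,360-len(B)),(0,0),(0,0)))]),'i')
E
```

```text
[0.465  0.0945 0.106 ] [0.578  0.0584 0.062 ] [0.6169 0.0471 0.054 ] 0.11863100362283795 0.040501472318731614
[ 0.9527 -0.304 ] eye [0.6171 0.046 ] from grip [0.6184 0.0456]
```

View pics/i.png

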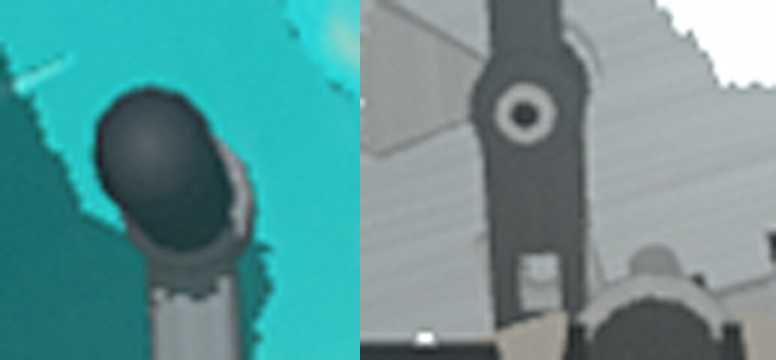

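```bash
python3 - <<'E'
from h import *
np.set_printoptions(precision=4,suppress=True)
P=[]
for i in range(3):
    c,K,W=cam('wrist');s=monitor.observe();P.append(s['position'])
print(np.array(P),s['clock']);t=s['position']
v=pt(K,W,(291.7,187.1),.062);g=pt(K,W,(280.8,64.3),.106);e=pt(K,W,(294.6,214),.054)
d=(v-g)[:2];print('norm',np.linalg.norm(d));d/=np.linalg.norm(d)
print(v,g,e,(e-v)[:2]@d, (v[:2]+.041*d),(e[:2]+.0058*d))
for z in (-.0375,-.0355,-.04): print('tip',pt(K,W,(316.7,215.4),t[2]+z)[:2]-t[:2],'predict tip px if at TCP axis',px(K,W,t+[0,0,z]),px(K,W,t+[0,0,z+.034]))
E
```

```text
[[0.5863 0.0836 0.1975]
 [0.5863 0.0835 0.1975]
 [0.5863 0.0834 0.1975]] 9.9
norm 0.11981134759977641
[0.5789 0.0573 0.062 ] [0.465  0.0944 0.106 ] [0.6125 0.0476 0.054 ] 0.034889839670232244 [0.6179 0.0446] [0.618  0.0458]
tip [0.0015 0.0006] predict tip px if at TCP axis [315.3987 213.937 ] [315.2827 230.3526]
tip [0.0008 0.0008] predict tip px if at TCP axis [315.3929 214.7676] [315.2746 231.4967]
tip [0.0023 0.0003] predict tip px if at TCP axis [315.4059 212.9188] [315.2926 228.9548]
```

>>> move_arm:
  series:
    - [1,-1,0,0,0,0]
    - [1,-1.9,-1,0,0,0]
    - [1,-1,-2,0,0,0]
    - [0,0,-3,0,0,0]
    - [0,0,-2.5,0,0,0]
    - [0,0,-0.8,0,0,0]
    - [0,0,0,0,0,0]
    - [0,0,0,0,0,0]

```text
clock: 10.7
position: [0.6173, 0.044, 0.1056]
ee_rot: [0.531, 3.095, 0.0]
force: [0.7, -0.2, -0.2]
width: 0.174
```

```bash
python3 - <<'E'
from h import *
np.set_printoptions(precision=4,suppress=True)
c,K,W=cam('wrist');s=monitor.observe();print(s['position'],s['force'],s['width'])
t=s['position']
print(px(K,W,t+[0,0,-.0376]),px(K,W,[.618,.0452,.054]),px(K,W,[.618,.0452,.047]),px(K,W,[.5789,.0573,.062]))
A=cv2.resize(c[130:240,250:380],None,fx=5,fy=5,interpolation=cv2.INTER_CUBIC)
save(A,'j')
E
```

```text
[0.6175 0.0441 0.106 ] [ 0.0625  1.2585 -1.0263] 0.16699204944727117
[315.7331 214.0616] [317.1498 208.5819] [317.1154 206.0792] [315.1197 161.4825]
```

View pics/j.png

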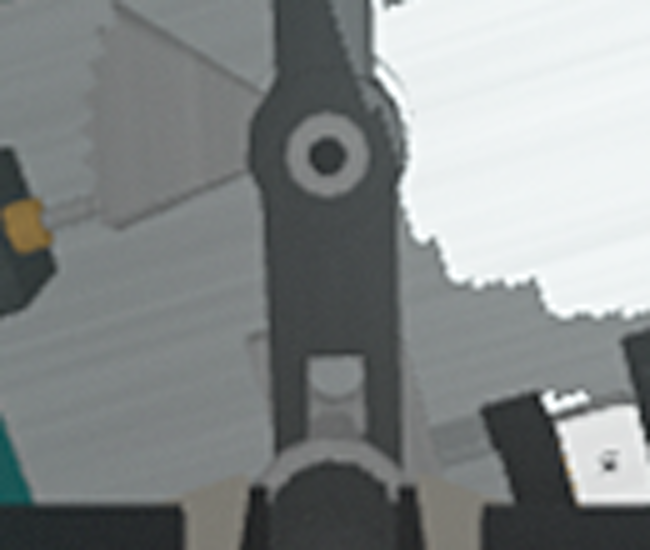

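>>> move_arm:
  series:
    - [-0.05,0.05,-0.5,0,0,0]
    - [0,0,-0.5,0,0,0]
    - [0,0,-0.3,0,0,0]
    - [0,0,-0.3,0,0,0]
    - [0,0,-0.3,0,0,0]
    - [0,0,-0.3,0,0,0]
    - [0,0,-0.3,0,0,0]
    - [0,0,0,0,0,0]

```text
clock: 11.55
position: [0.6157, 0.0448, 0.0791]
ee_rot: [-0.531, -3.096, 0.0]
force: [0.5, -1.1, -0.0]
width: 0.164
```

>>> move_arm:
  series:
    - [0,0,-0.4,0,0,0]
    - [0,0,-0.4,0,0,0]
    - [0,0,-0.4,0,0,0]
    - [0,0,-0.4,0,0,0]
    - [0,0,-0.3,0,0,0]
    - [0,0,0,0,0,0]

```text
clock: 12.15
position: [0.6156, 0.0448, 0.06]
ee_rot: [-0.531, -3.096, 0.0]
force: [0.5, -0.4, -0.9]
width: 0.169
```

>>> move_arm:
  series:
    - [0,0,-0.1,0,0,0]
    - [0,0,-0.1,0,0,0]
    - [0,0,-0.1,0,0,0]
    - [0,0,0,0,0,0]

```text
clock: 12.55
position: [0.616, 0.0447, 0.0577]
ee_rot: [0.531, 3.096, 0.0]
force: [0.9, 0.8, 0.6]
width: 0.167
```

>>> move_arm:
  series:
    - [0,0,-0.1,0,0,0]
    - [0,0,-0.1,0,0,0]
    - [0,0,0,0,0,0]

```text
clock: 12.85
position: [0.6165, 0.0447, 0.0573]
ee_rot: [0.532, 3.095, 0.001]
force: [-3.2, -0.2, 16.1]
width: 0.166
```

>>> move_arm:
  series:
    - [0,0,0.15,0,0,0]
    - [0,0,0,0,0,0]
    - [0,0,0,0,0,0]
    - [0,0,0,0,0,0]
    - [0,0,0,0,0,0]
  grip: 0.4

```text
clock: 13.35
position: [0.6157, 0.0448, 0.0568]
ee_rot: [-0.531, -3.096, 0.0]
force: [-0.0, -0.2, -0.6]
width: 0.398
```

>>> move_arm:
  series:
    - [0,0,1,0,0,0]
    - [0,0,2,0,0,0]
    - [0,0,3,0,0,0]
    - [0,0,4,0,0,0]
    - [-1,0.5,3,0,0,0]
    - [-2,0.8,0,0,0,0]
    - [0,0,0,0,0,0]

```text
clock: 14.05
position: [0.5846, 0.0591, 0.1889]
ee_rot: [0.529, 3.096, 0.003]
force: [-0.2, 0.0, -0.1]
width: 0.397
```

```bash
python3 - <<'E'
from h import *
np.set_printoptions(precision=4,suppress=True)
c,K,W=cam('wrist');s=monitor.observe();print(s['position'],s['force'],s['width'],s['clock'],s['joints'])
print('collar',px(K,W,[.618,.0452,.057]),'top',px(K,W,[.618,.0452,.081]),'pivot',px(K,W,[.5789,.0573,.062]),'grip',px(K,W,[.465,.0944,.106]))
A=cv2.resize(c[60:260,230:410],None,fx=4,fy=3,interpolation=cv2.INTER_CUBIC)
save(A,'k')
for o in outline_of('wrist','pin_long')[:1]: print(o['rect'],o['p'])
E
```

```text
[0.5853 0.0585 0.1882] [0.2875 0.4457 0.0082] 0.39763188869030985 14.1 [-0.36    0.3957  0.2355  1.7122 -0.105   1.045   1.1427]
collar [313.682  216.8395] top [313.5404 224.4057] pivot [312.1266 183.0826] grip [307.5289  53.7086]
[303.6, 206.4, 16.6, 25.9] 0.74
```

View pics/k.png

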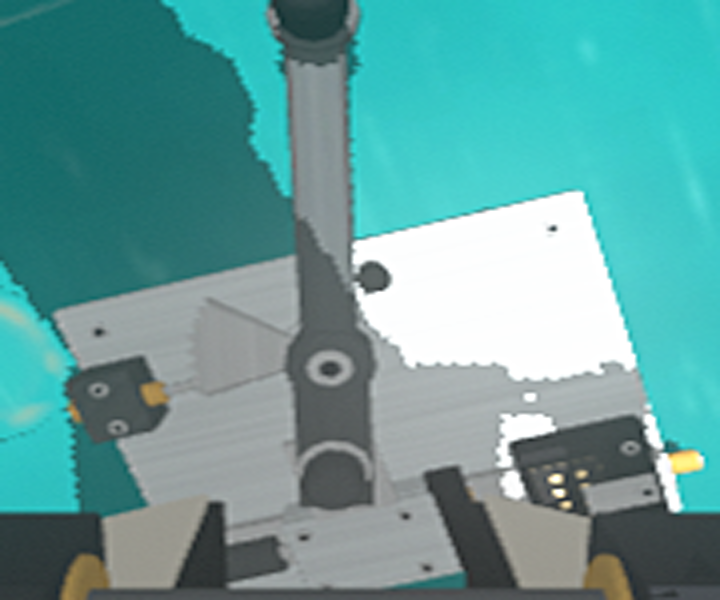

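>>> move_arm:
  series:
    - [-1.5,0.5,0,0,0,0]
    - [-3,0.9,0,0,0,0]
    - [-3,0.9,0,0,0,0]
    - [-3,0.9,0,0,0,0]
    - [-1.5,0.4,0,0,0,0]
    - [0,0,-2,0,0,0]
    - [0,0,-1,0,0,0]
    - [0,0,0,0,0,0]
  grip: 0.6

```text
clock: 14.95
position: [0.4657, 0.0931, 0.1558]
ee_rot: [-0.532, -3.094, 0.002]
force: [0.2, -0.5, 0.1]
width: 0.598
```

```bash
python3 - <<'E'
from h import *
np.set_printoptions(precision=4,suppress=True)
c,K,W=cam('wrist');s=monitor.observe();print(s['position'],s['force'],s['width'],s['clock'],s['joints'])
print('grip',px(K,W,[.465,.0944,.106]),'bot',px(K,W,[.465,.0944,.056]))
o=outline_of('wrist','lever_grip')[0];print(o['rect'],o['p'])
g=c.max(2);
sub=c[190:240,285:345].max(2)
m=(sub<105).astype(np.uint8);n,l,st,ce=cv2.connectedComponentsWithStats(m);print([(a+[285,190,0,0,0],b+[285,190]) for a,b in zip(st,ce) if a[4]>60])
cv2.imwrite('pics/l.png',cv2.resize(c[150:300,220:420],None,fx=3.5,fy=3.5)[:,:,::-1])
E
```

```text
[0.4661 0.0932 0.1566] [1.2252 0.1571 0.1797] 0.6024534763571273 15.0 [-0.4784  0.2521  0.205   2.0103 -0.0649  0.8867  0.9914]
grip [316.8579 207.9553] bot [316.8173 192.8269]
[282.8, 174.4, 49.4, 132.7] 0.68
[(array([ 285,  190,   60,   50, 2083]), array([313.7638, 215.458 ])), (array([304, 190,  24,  50, 917]), array([316.1723, 212.3239]))]
```

View pics/l.png

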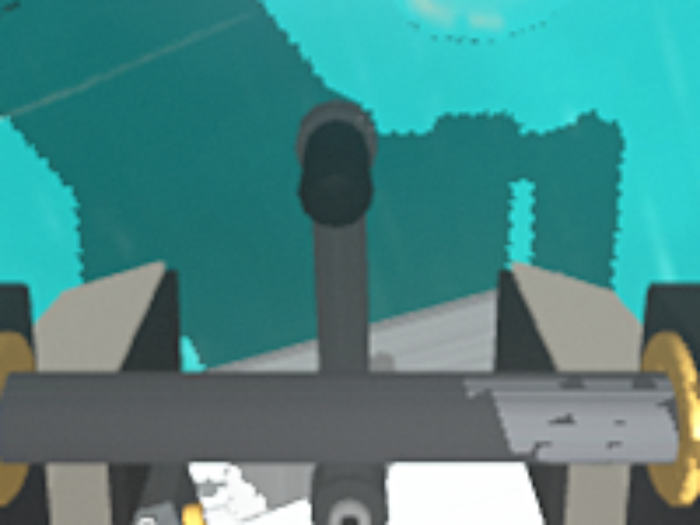

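>>> move_arm:
  series:
    - [-0.3,0,-2,0,0,0]
    - [0,0,-2,0,0,0]
    - [0,0,-2,0,0,0]
    - [0,0,-1.5,0,0,0]
    - [0,0,-0.8,0,0,0]
    - [0,0,-0.5,0,0,0]
    - [0,0,0,0,0,0]
    - [0,0,0,0,0,0]

```text
clock: 15.85
position: [0.4634, 0.0938, 0.0696]
ee_rot: [0.531, 3.095, 0.001]
force: [1.2, 0.5, -0.4]
width: 0.597
```

>>> move_arm:
  series:
    - [0,0,0,0,0,0]
    - [0,0,0,0,0,0]
    - [0,0,0,0,0,0]
    - [0,0,0,0,0,0]
    - [0,0,0,0,0,0]
    - [0,0,0,0,0,0]
    - [0,0,0,0,0,0]
  grip: 0.0
  force: 25

```text
clock: 16.55
position: [0.4627, 0.0935, 0.0691]
ee_rot: [-0.532, -3.096, 0.0]
force: [-1.9, -0.1, 1.9]
width: 0.191
```

```bash
python3 - <<'E'
from h import *
np.set_printoptions(precision=4,suppress=True)
for i in range(4):
    imaging.get_image('side');s=monitor.observe();print(s['position'],s['force'],s['width'],s['clock'])
E
```

```text
[0.4628 0.0936 0.0691] [-0.7098 -0.7811  2.418 ] 0.19331533331851403 16.6
[0.4628 0.0936 0.0691] [-1.0472 -1.3565  2.119 ] 0.19517467731590868 16.65
[0.4628 0.0935 0.069 ] [-1.805  -1.1974  3.1309] 0.1980041826137067 16.7
[0.4628 0.0936 0.0691] [-1.1008 -2.4492  2.5282] 0.19309771908269704 16.75
```

>>> move_arm:
  series:
    - [-0.09,-0.3,0,0,0,1.5]
    - [-0.08,-0.3,0,0,0,1.5]
    - [-0.08,-0.31,0,0,0,1.5]
    - [-0.07,-0.31,0,0,0,1.5]
    - [-0.06,-0.31,0,0,0,1.5]
    - [0,0,0,0,0,0]
    - [0,0,0,0,0,0]

```text
clock: 17.45
position: [0.459, 0.0784, 0.0691]
ee_rot: [0.328, 3.124, 0.0]
force: [0.3, 3.1, 2.1]
width: 0.195
```

>>> move_arm:
  series:
    - [-0.05,-0.31,0,0,0,1.5]
    - [-0.04,-0.31,0,0,0,1.5]
    - [-0.04,-0.31,0,0,0,1.5]
    - [-0.03,-0.31,0,0,0,1.5]
    - [-0.02,-0.32,0,0,0,1.5]
    - [0,0,0,0,0,0]
    - [0,0,0,0,0,0]

```text
clock: 18.15
position: [0.4572, 0.0627, 0.0691]
ee_rot: [-0.124, -3.139, 0.0]
force: [-1.0, 4.2, 2.5]
width: 0.19
```

```bash
cat >> h.py <<'E'
def lev():
    s=monitor.observe();p=s['position'];v=np.array([.5789,.0573]);q=p[:2]-v
    a=np.degrees(np.arctan2(q[1],q[0]))%360
    print(p.round(4),s['force'].round(1),round(s['width'],3),s['clock'],'R',np.linalg.norm(q).round(4),'dphi',a-162.6,'clicks',(a-162.6)/7.5)
E
python3 - <<'E'
from h import *
np.set_printoptions(precision=4,suppress=True)
lev();c,K,W=cam('wrist')
for t in ('lever','pin_long'):
    o=outline_of('wrist',t)[:1];print(t,[(x['rect'],round(x['p'],2)) for x in o])
print('pivot',px(K,W,[.5789,.0573,.062]))
E
```

```text
[0.4572 0.0627 0.0691] [-1.   4.2  2.5] 0.19 18.15 R 0.1218 dphi 14.863107212159093 clicks 1.9817476282878792
lever []
pin_long []
pivot [320.6496 369.5466]
```

>>> move_arm:
  series:
    - [0,-0.31,0,0,0,1.5]
    - [0,-0.31,0,0,0,1.5]
    - [0.01,-0.32,0,0,0,1.5]
    - [0.01,-0.32,0,0,0,1.5]
    - [0.01,-0.32,0,0,0,1.5]
    - [0,0,0,0,0,0]
    - [0,0,0,0,0,0]

```text
clock: 19.0
position: [0.4575, 0.0469, 0.069]
ee_rot: [0.082, -3.14, 0.0]
force: [-1.7, 4.4, 4.4]
width: 0.191
```

>>> move_arm:
  series:
    - [0.03,-0.31,0,0,0,1.5]
    - [0.04,-0.31,0,0,0,1.5]
    - [0.05,-0.31,0,0,0,1.5]
    - [0.05,-0.31,0,0,0,1.5]
    - [0.06,-0.31,0,0,0,1.5]
    - [0,0,0,0,0,0]
    - [0,0,0,0,0,0]

```text
clock: 19.7
position: [0.4597, 0.0316, 0.069]
ee_rot: [0.287, -3.128, -0.0]
force: [-2.5, 3.8, 4.8]
width: 0.191
```

```bash
python3 - <<'E'
from h import *
np.set_printoptions(precision=4,suppress=True)
lev()
s=monitor.observe();print(R.from_rotvec(s['ee_rot']).as_matrix()[:,1])
for n in ('scene','side'):
    c,K,W=cam(n)
    for t in ('pin_long','pin_short','head','lever'):
        for o in outline_of(n,t)[:1]:
            m=np.argwhere(o['mask']).mean(0)[::-1];print(n,t,round(o['p'],2),o['rect'],m,pt(K,W,m,.068 if 'long' in t else .047))
lev()
E
```

```text
[0.4597 0.0316 0.069 ] [-2.5  3.8  4.8] 0.191 19.7 R 0.1219 dphi 29.549575396680382 clicks 3.939943386224051
[-0.1818  0.9833  0.0001]
scene pin_short 0.55 [231.9, 187.7, 13.7, 11.8] [237.2697 194.573 ] [0.4591 0.2558 0.047 ]
scene head 0.75 [346.6, 178.9, 22.4, 25.7] [359.6624 190.7975] [0.6596 0.0476 0.047 ]
scene lever 0.9 [302.4, 211.7, 51.0, 35.3] [312.1402 230.2196] [0.489 0.043 0.047]
side pin_long 0.38 [341.6, 203.9, 8.1, 4.6] [345.7069 204.4138] [0.6201 0.0629 0.068 ]
side head 0.79 [342.0, 197.2, 25.5, 26.6] [358.7995 209.3709] [0.6556 0.0596 0.047 ]
side lever 0.93 [296.3, 202.0, 51.7, 24.2] [325.5168 212.9916] [0.5685 0.0476 0.047 ]
[0.4597 0.0316 0.069 ] [-2.3  4.7  3.7] 0.192 20.2 R 0.1219 dphi 29.562159873657123 clicks 3.9416213164876166
```

>>> move_arm:
  series:
    - [0.02,-0.1,0,0,0,0.5]
    - [0,0,0,0,0,0]
    - [0,0,0,0,0,0]
    - [0,0,0,0,0,0]

```text
clock: 20.6
position: [0.4599, 0.0309, 0.069]
ee_rot: [0.302, -3.127, -0.001]
force: [-3.2, 5.1, 5.2]
width: 0.195
```

```bash
python3 - <<'E'
from h import *
lev()
c,K,W=cam('side')
o=outline_of('side','pin_long')[:1];print([(x['rect'],x['p']) for x in o]);print('pred collar/knob top px',px(K,W,[.622,.064,.057]),px(K,W,[.622,.064,.081]))
print(workorder.sign_off());lev()
E
```

```text
[0.4599 0.0309 0.069 ] [-3.2  5.1  5.2] 0.195 20.6 R 0.1219 dphi 29.926761154151507 clicks 3.990234820553534
[]
pred collar/knob top px [346.17410086 205.95438869] [346.75552601 201.70964423]
the job is handed in; nothing more can be done
None
the job is handed in; nothing more can be done
```

I took the long pin from the block and seated it through the fork and the head's eye. I then swung the lever to its fourth click and handed the job in while still holding the grip, at 20.6 s on the robot's clock.

**Pin seating:** The pin went in without resistance until about 16 N of upward contact at the expected seating height. A wrist picture afterwards showed the collar on the fork with the pin upright.

**Lever:** My last reading gave 29.9°, or 3.99 clicks, worked out from the TCP's travel about the pivot position I measured from the pictures. Each click was stepped separately, with no sign of a fifth. The last wrist force reading was about 8 N (5 N along y), with the grip closed at about 18 mm.

**Pinned head:** In the side camera at 3.94 clicks, the long pin had moved with the head to within about 2 mm of where the fourth click should put it.

**Checks that failed or disagreed:**
- **First grasp missed:** it closed just above the knob, because the fingertips seem to sit about 20 mm further back than the data sheet says. I lowered the hand and regrasped; nothing was disturbed.
- **No last picture of the pin:** the network did not find the long pin in the final side view, so its seating at the very end rests on the check at 3.94 clicks.
- **Short pin:** the network still found it at the pin block near the end, with moderate confidence (0.55). I did not check its position exactly.
- **Other bystanders:** I did not look at the meter and loupe again, though the arm stayed clear of them.

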